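# Take the block plane from its cradle and hold it over the inspection mirror

### The arm

A 6-joint arm with a two-finger parallel gripper is mounted at the origin on the work surface. World frame = base frame: x ahead of the robot, y to its left, z up, the work surface at z = 0. Lengths are in m, angles in degrees, forces in N, time in s.
With the tool pointing down it reaches from about 0.325 to 0.85 m from the base axis. Payload 4.4 kg.
Tool frame: the origin (TCP) lies at the very end of the fingers, on their centre line; the grasp point (between the pads) lies env.pinch_z behind it (env.pinch_z is the distance from the TCP to the grasp point, in m); z points along the fingers, y is the line along which they close (so a half turn about z gives the same grasp; the last joint's range is limited). The gripper opens to 94 mm and grips with 3 to 60 N. Pads are 16 mm wide; open, the fingers measure 119 mm over their backs; the gripper's body (75 mm by 177 mm) begins 78 mm behind the grasp point.
Start: joints at [57.955, 11.837, 88.321, -0, 79.842, -8.623], TCP at [0.229, 0.528, 0.178] pointing down, gripper open.
Joint ranges: [-156.59, 156.59], [-49.26, 127.26], [12.9, 141.05], [-63.56, 243.56], [4.71, 150.69], [-161.64, 161.64]. Speed limits (degrees/s): [159.86, 159.86, 180, 180, 180, 180].

### API

Orientations are given as [roll, pitch, yaw] about the fixed x, y, z axes, in that order (R = Rz(yaw) Ry(pitch) Rx(roll)).
In Python, from station import observe, cams, ticket, env gives the robot as it stands.
- The arm moves only by the tool jog_arm, never from a script. Its argument "plan" is a list of rows, each an object with "translation": the shift along the tool's x, y, z in m, a list of three; "rot": the turn, a rotation vector about the tool's x, y, z in degrees, a list of three; "claw": the finger opening in m, from 0 to 0.094. A call has 1 to 10 rows; each row shifts and turns the commanded pose from where the row before left it, along the tool's axes as they then stand; what a row does not reach is not made up. A row lasts 1/8 s, in which the tool goes at most 62.5 mm and 10.7 degrees, less where a joint would pass 70% of its speed; a pose out of reach is approached as far as the arm can. A call with a gripper value outside its range is refused whole. The fingers move at their own pace and stop on an object; the grip force is fixed at half the most. Time passes only in rows, so rows that do not move let the fingers close. It gives the time, the measured TCP pose, the force, the opening and the grip force at its end, in the units of the state.
- observe(): the state, without advancing time (a new reading comes with each control period).
- cams.grab_frame(name): name is "scene" or "top"; returns a dict with "img" (400x640x3 uint8, blue, green, red), "depth" (400x640 float32, m along the optical axis (not along the pixel's ray), 0 where there is no reading), "vertical_fov" (degrees; the focal length in pixels is half the picture's height over the tangent of half this angle, whatever the lens; pixels are square), "cx", "cy" (the principal point, pixels), "dist" ([k1, k2, p1, p2, k3] as OpenCV has them; the pictures are not rectified), "R" (3x3) and "t" (3): a world point X has camera coordinates R X + t. Camera axes: x right, y down, z forward; pixel columns grow to the right and rows downward; lengths in m; the calibration is good to about 2 mm. A picture is of the moment at which its call begins.
- ticket.job_done(): hands the job in; it is judged then, once.
The state is a dict: "clock": time; "joints": joint angles; "joint_vel": joint speeds; "effort": joint torques, N m; "ee_pos": TCP position; "orientation": TCP orientation; "wrist_force": force on the tool from outside, world axes, zero at the start; "moment": the same for the moment, N m; "width": finger opening in m; "grasp_force": force on a finger pad.
Only numpy, scipy, OpenCV 4.12 (cv2) and the standard library are available. Lean on these libraries where they do the work, as an engineer would, in place of code of your own. Each camera call takes 0.05 s, during which the arm holds its last target. There are 200 camera calls.

### The job

The blade of the small block plane is to be sighted in the mirror lying on the bench. Swing the red-knobbed keeper bar fully open, off the plane's toe, lift the block plane straight out of its cradle without tipping it, and carry it over the mirror without touching the mirror or disturbing anything else on the bench. Finish while still holding it there in the gripper: steady, level, centred over the mirror, lengthwise along the mirror's long side (either way round), the sole about 100 mm above the glass.

Things in the scene. Friction and masses are not known exactly. Their poses are not given: they have to be found in the camera images.
- block_plane: Small steel block plane (mm): 160 long (x), 50 wide (y), 54 high, 0.6-0.9 kg; black cap, wooden front knob, brass adjuster. Origin: centre of the sole's underside (starts 26 above bench); z up, toe (wooden knob) to -x. Flat parallel cheeks 50 apart outside, x -40 to 40, rise 32 above the sole: grip across y at x = 0, where it balances within 6. Sole at toe 6 thick.
- cradle: Fixed pale wood cradle (mm): 200 (x) by 120 (y), 14 thick, origin at centre of underside. Dark strips across it at x = -55 and 55 carry the sole 26 above the bench, with 8 high lips beside the plane there only; heel stop at x = 87, 34 above bench. The plane lies parallel to its axes, toe to -x; beside the plane's middle nothing rises above the board.
- keeper (a joint): Angle of the brass keeper bar on its upright pivot. 0: across the plane's toe along the cradle's +y, 5 mm above the toe, blocking the lift. Grows counter-clockwise seen from above, the knob going to the cradle's -x, up to the stop at 1.6 (fully open, bar along -x, clear of the plane). Light friction, under 1 N at the knob; stays where left. Starts at 0 to 0.15.
- keeper_knob (a point): Centre of the upright red round knob (16 mm diameter, free from 45 to 74 mm above the bench) on the bar's end, 100 mm from the pivot axis; this point is 61 mm above the bench and moves with the bar. Can be pinched from above.
- keeper_pivot (a point): Point on the keeper's vertical pivot axis, at the height of keeper_knob (61 mm above the bench); on the cradle at x = -71, y = -50 mm.
- mirror: Fixed inspection mirror lying flat: pale blue glass in a dark wooden frame, 240 mm (x, long side) by 130 mm (y), 12 mm high, glass surface 8 mm above the bench. Origin: centre of its underside, +z up.
- bench_plane: Bystander: large bench plane, 245 by 60 mm, 120 mm high, origin at the centre of its underside. Leave alone.
- mallet: Bystander: wooden mallet lying, about 310 mm long, 70 mm high. Leave alone.
- plane_hammer: Bystander: small hammer with brass head, lying. Leave alone.
- screwdriver: Bystander: screwdriver, lying. Leave alone.
- wax_tin: Bystander: green wax tin, 70 mm diameter, 50 mm high. Leave alone.
- try_square: Bystander: try square with wooden stock and steel blade, lying flat. Leave alone.
Not all that is in view belongs to the job. Leave any blue or orange look-alike of the block_plane alone.

How it is judged (in metres and radians):
On the way, in this order (a step that is already met when the one before it is completed fails the run):
1. keeper swung open (past 1.1 rad) while the plane still lies in its cradle (value of joint keeper above 1.1 rad and z of block_plane in the frame of cradle below 0.035 m), for 0.1 s.
2. plane lifted clear of the cradle in the gripper, level (z of block_plane in the frame of cradle above 0.05 m and angle between block_plane's own z axis and vertical below 0.2 rad and contact force between the fingers and block_plane above 1 N and contact force between block_plane and cradle below 0.1 N and contact force between block_plane and mirror below 0.1 N), for 0.2 s.
At the end, for the whole second after the job is handed in: Plane held in the gripper at rest, touching neither cradle nor mirror, level within 0.1 rad, within 30 mm of the mirror's centre, along its long side within 0.2 rad (either way round), sole 60 to 140 mm above the glass; keeper open over 1.1 rad; bystanders within 30 mm of their places (contact force between the fingers and block_plane above 1 N and contact force between block_plane and cradle below 0.1 N and contact force between block_plane and mirror below 0.1 N and horizontal distance between block_plane and mirror below 0.03 m and z of block_plane in the frame of mirror between 0.068 and 0.148 m and angle between the x axis of block_plane and the x axis of mirror, either way round below 0.2 rad and angle between block_plane's own z axis and vertical below 0.1 rad and linear speed of block_plane below 0.02 m/s and angular speed of block_plane below 0.1 rad/s and value of joint keeper above 1.1 rad and distance of each of bench_plane, mallet, plane_hammer, screwdriver, wax_tin, try_square from where it was at the start of the episode below 0.03 m); the arm keeps its last pose, push and grip.
It fails at once if the mirror is touched (over 1 N) (contact force between mirror and anything else above 1 N).
It fails at once if the block plane is tipped more than 0.4 rad (angle between block_plane's own z axis and vertical above 0.4 rad).
It fails at once if a bystander is moved more than 30 mm (distance of any of bench_plane, mallet, plane_hammer, screwdriver, wax_tin, try_square from where it was at the start of the episode above 0.03 m).
It also fails if it takes over 59 s, if anything falls off the work surface, if the arm or the gripper's body presses on something with over 40 N, if the wrist force passes 120 N, or if a joint passes its speed limit or range.

## Working session

There is one attempt and no reset: what is moved stays moved. The work goes in short steps, Python scripts to look and compute and a tool call to move; the robot and the scene stay as the last step left them, time stands still between calls to the robot, and variables do not carry over. Pictures are saved under pics/ and viewed, at most 10 in all, crops included, and the job is handed in when it is done.

Besides the shell and the picture viewer there is one more tool, called after "Request:" as name([rows], argument=value, ...), one row to a line, values as JSON. jog_arm: Moves the arm, as the interface text tells. Its arguments: {"type":"object","properties":{"plan":{"type":"array"}},"required":["plan"]}

```bash
mkdir -p pics; cat > h.py <<'E'
import numpy as np, cv2
from station import observe, cams, ticket, env
def K(f):
    h,w=f["img"].shape[:2]; F=h/2/np.tan(np.radians(f["vertical_fov"])/2)
    return np.array([[F,0,f["cx"]],[0,F,f["cy"]],[0,0,1]])
def onz(f,px,z):
    p=cv2.undistortPoints(np.array(px,float).reshape(-1,1,2),K(f),np.array(f["dist"],float)).reshape(-1,2)
    R=np.array(f["R"]);t=np.array(f["t"]); d=np.c_[p,np.ones(len(p))]@R; c=-R.T@t
    return c+d*((z-c[2])/d[:,2])[:,None]
def proj(f,X):
    return cv2.projectPoints(np.array(X,float).reshape(-1,1,3),cv2.Rodrigues(np.array(f["R"]))[0],np.array(f["t"],float),K(f),np.array(f["dist"],float))[0].reshape(-1,2)
def cloud(f):
    v,u=np.mgrid[0:400,0:640]; px=np.stack([u.ravel(),v.ravel()],1).astype(float)
    p=cv2.undistortPoints(px.reshape(-1,1,2),K(f),np.array(f["dist"],float)).reshape(-1,2)
    d=np.c_[p,np.ones(len(p))]*f["depth"].reshape(-1,1)
    X=(d-np.array(f["t"]))@np.array(f["R"]); X[f["depth"].ravel()==0]=np.nan
    return X.reshape(400,640,3)
E
python3 - <<'E'
from h import *
for n in("scene","top"):
    f=cams.grab_frame(n); cv2.imwrite(f"pics/{n}0.png",f["img"]); print(n,f["vertical_fov"],f["dist"],-np.array(f["R"]).T@f["t"],(f["depth"]>0).mean())
print(env.pinch_z,observe())
E
```

```text
scene 47.28226746274214 [-0.02162324  0.          0.          0.          0.        ] [ 1.24738895 -0.50384951  1.06880322] 0.996109375
top 56.269380551253036 [-0.08268944  0.          0.          0.          0.        ] [ 0.41002448 -0.02626769  1.14168782] 0.99609765625
0.0188 {'clock': 0.1, 'joints': array([ 5.79553702e+01,  1.18785265e+01,  8.83954488e+01, -6.51453597e-04,
        7.98421119e+01, -8.62395245e+00]), 'joint_vel': array([ 0.05553317, -0.07398325, -0.1499969 ,  0.02447381,  0.07759602,
        0.11865185]), 'effort': array([-1.86987381e-04, -3.71860242e+01, -2.82295275e+01,  6.99712615e-02,
        3.10519408e-02, -4.43963006e-05]), 'ee_pos': array([0.22815454, 0.52694754, 0.17662496]), 'orientation': array([-1.79885129e+02, -1.67733364e-02,  1.56579421e+02]), 'wrist_force': array([-0.59956418,  0.1956427 , -1.46891852]), 'moment': array([-0.01809043, -0.04958748, -0.0182417 ]), 'grasp_force': 0.0, 'width': 0.09379509487141473}
```

View pics/scene0.png

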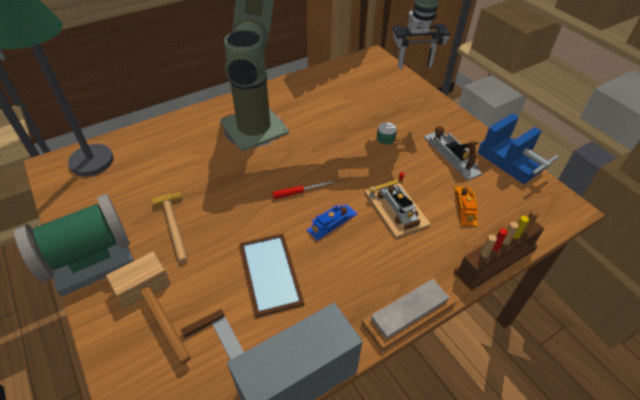

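View pics/top0.png

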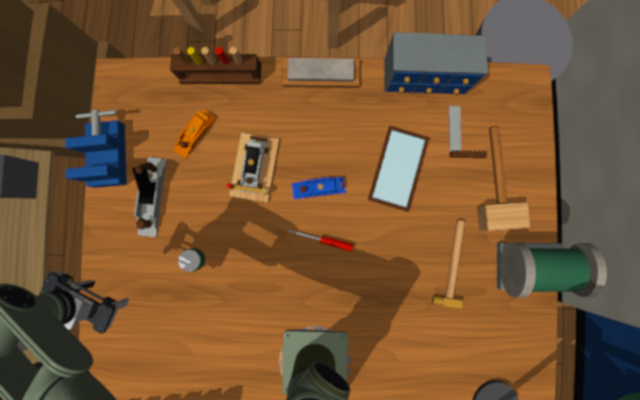

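The scene view shows the cradle with the block plane at (398,207), the red knob at (402,176) and the mirror at (270,274). In the top view they are at (255,167), (230,185) and (400,168). The blue look-alike is at (320,187) and the orange one at (195,133), both in the top view.

```bash
cat > m.py <<'E'
from h import *
fs={n:cams.grab_frame(n) for n in("scene","top")}
roi={"scene":dict(knob=(390,165,412,190),mir=(235,230,310,320),cr=(355,170,440,245)),"top":dict(knob=(222,176,240,194),mir=(360,115,440,220),cr=(222,125,290,208))}
def mask(f,r,fn):
    x0,y0,x1,y1=r; m=np.zeros((400,640),np.uint8); hsv=cv2.cvtColor(f["img"],cv2.COLOR_BGR2HSV)
    m[y0:y1,x0:x1]=fn(hsv)[y0:y1,x0:x1]*255; return m
def big(m):
    c=max(cv2.findContours(m,0,2)[0],key=cv2.contourArea); M=cv2.moments(c); return c,np.array([M["m10"]/M["m00"],M["m01"]/M["m00"]]) if M["m00"] else None
red=lambda h:((h[...,0]<6)|(h[...,0]>172))&(h[...,1]>170)&(h[...,2]>90)
glass=lambda h:(h[...,0]>80)&(h[...,0]<115)&(h[...,2]>140)
def tri(pa,pb):
    L=[]
    for n,p in(("scene",pa),("top",pb)):
        q=onz(fs[n],[p],0.0)[0]; c=-np.array(fs[n]["R"]).T@fs[n]["t"]; L.append((c,(q-c)/np.linalg.norm(q-c)))
    A=np.stack([L[0][1],-L[1][1]],1); s=np.linalg.lstsq(A,L[1][0]-L[0][0],rcond=None)[0]
    a=L[0][0]+s[0]*L[0][1]; b=L[1][0]+s[1]*L[1][1]; return (a+b)/2,np.linalg.norm(a-b)
E
python3 - <<'E'
from m import *
for nm,fn in(("knob",red),("mir",glass)):
    P={}
    for n in fs:
        c,p=big(mask(fs[n],roi[n][nm],fn)); P[n]=p
        X=cloud(fs[n])[int(p[1]),int(p[0])]; print(nm,n,p.round(1),cv2.contourArea(c),X.round(4))
        if nm=="mir":
            q=onz(fs[n],c.reshape(-1,2),0.008)[:,:2]; r=cv2.minAreaRect((q*1000).astype(np.float32)); print(r); print(cv2.boxPoints(r).round())
    print(nm,tri(P["scene"],P["top"]))
for n in fs:
    x0,y0,x1,y1=roi[n]["cr"]; print(n,fs[n]["img"][y0:y1,x0:x1].shape)
a=[]
for n in fs:
    x0,y0,x1,y1=roi[n]["cr"]; a.append(cv2.resize(fs[n]["img"][y0-5:y0+80,x0-5:x0+85],(540,510),interpolation=cv2.INTER_CUBIC)[:, :400] if 0 else cv2.resize(fs[n]["img"][y0-5:y0+85,x0-5:x0+85],(400,400),interpolation=cv2.INTER_CUBIC))
cv2.imwrite("pics/crop.png",np.hstack(a))
# height map cloud of cradle area, top
X=cloud(fs["top"])[125:208,222:290].reshape(-1,3); 
print(np.histogram(X[:,2],bins=np.arange(-.005,.1,.005)))
E
```

```text
knob scene [401.2 175. ] 14.0 [0.5281 0.2536 0.0727]
knob top [229.  185.1] 7.0 [0.5232 0.2555 0.0742]
knob (array([0.52402048, 0.25795079, 0.06675087]), np.float64(0.0010517894529172903))
mir scene [270.2 273.9] 2495.5 [ 0.5958 -0.2456  0.0104]
((589.9685668945312, -243.33645629882812), (106.7186050415039, 215.98513793945312), 74.56249237060547)
[[ 472. -266.]
 [ 680. -324.]
 [ 708. -221.]
 [ 500. -163.]]
mir top [398.4 168.3] 2309.0 [ 0.5916 -0.2446  0.008 ]
((592.1363525390625, -246.08973693847656), (106.5919189453125, 216.5775909423828), 74.18447875976562)
[[ 473. -268.]
 [ 682. -327.]
 [ 711. -224.]
 [ 502. -165.]]
mir (array([ 0.59251348, -0.24576758,  0.00151869]), np.float64(0.0031125389119128558))
scene (75, 85, 3)
top (83, 68, 3)
(array([1497, 1578,  110,  847,  405,   19,   43,  207,  100,  131,  114,
         58,  140,   72,  106,  116,   52,    2,    0,    0]), array([-0.005,  0.   ,  0.005,  0.01 ,  0.015,  0.02 ,  0.025,  0.03 ,
        0.035,  0.04 ,  0.045,  0.05 ,  0.055,  0.06 ,  0.065,  0.07 ,
        0.075,  0.08 ,  0.085,  0.09 ,  0.095]))
```

View pics/crop.png

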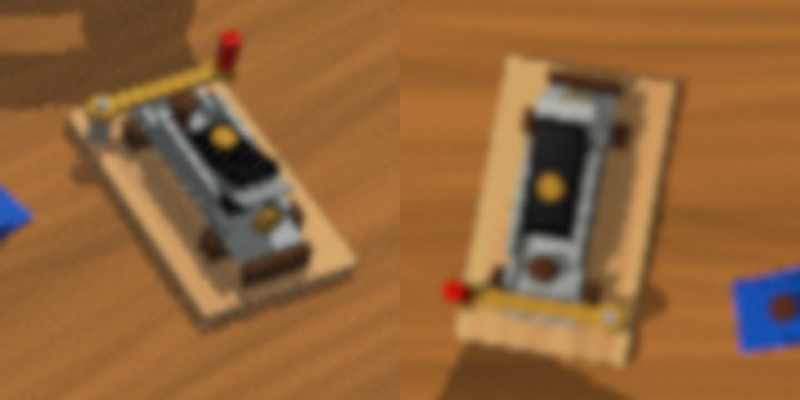

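The crop shows the cradle with its heel stop away from the robot. The brass bar lies across the toe nearest the robot, with the pivot on the robot's right and the red knob on its left. The cradle's yaw is a few degrees negative. Next I'll measure the board and the plane's cheeks.

```bash
python3 - <<'E'
from m import *
for n in fs:
    C=cloud(fs[n]); x0,y0,x1,y1=roi[n]["cr"]
    hsv=cv2.cvtColor(fs[n]["img"],cv2.COLOR_BGR2HSV)
    m=np.zeros((400,640),np.uint8); m[y0:y1,x0:x1]=((C[...,2]>.009)&(C[...,2]<.019))[y0:y1,x0:x1]*255
    pts=C[m>0]; print(n,"board z",np.median(pts[:,2]),len(pts))
    # trim isolated
    m2=np.zeros_like(m); m2[y0:y1,x0:x1]=(C[...,2]>.009)[y0:y1,x0:x1]*255
    k=mask(fs[n],roi[n]["knob"],red); m2[cv2.dilate(k,np.ones((5,5)))>0]=0
    m=cv2.morphologyEx(m,cv2.MORPH_OPEN,np.ones((2,2))); P=C[(m>0)][:,:2]
    r=cv2.minAreaRect((P*1000).astype(np.float32)); print(r); print(cv2.boxPoints(r).round())
    # plane cheeks etc: points z .05-.075 within
    m3=np.zeros((400,640),bool); m3[y0:y1,x0:x1]=((C[...,2]>.05)&(C[...,2]<.063))[y0:y1,x0:x1]
    P=C[m3]; print("50-63", len(P)); 
    cx,cy=np.mean(cv2.boxPoints(r),0)/1000
    a=np.radians(-8); d=P[:,:2]-[cx,cy]; l=np.c_[d@[np.cos(a),np.sin(a)],d@[-np.sin(a),np.cos(a)]]
    q=l[(abs(l[:,0])<.035)]; print("cheek y range",np.percentile(q[:,1],[2,50,98]).round(4),len(q),np.median(P[abs(l[:,0])<.035][:,2]))
    # brass bar
    b=np.zeros((400,640),bool); b[y0:y1,x0:x1]=((hsv[...,0]>15)&(hsv[...,0]<30)&(hsv[...,1]>150)&(hsv[...,2]>110)&(C[...,2]>.03)&(C[...,2]<.055))[y0:y1,x0:x1]
    B=C[b]; print("bar",len(B),B.mean(0).round(3) if len(B) else "")
    if len(B)>5: print(cv2.fitLine((B[:,:2]*1000).astype(np.float32),cv2.DIST_L2,0,.01,.01).ravel())
E
```

```text
scene board z 0.014301000620589277 847
((594.9979248046875, 200.08082580566406), (124.91177368164062, 193.1127471923828), 78.75474548339844)
[[488. 158.]
 [678. 120.]
 [702. 243.]
 [512. 280.]]
50-63 202
cheek y range [-0.0294 -0.0206  0.0223] 119 0.057861964139843014
bar 105 [0.518 0.204 0.045]
[1.3702227e-01 9.9056798e-01 5.1840875e+02 2.0375655e+02]
top board z 0.014023192418970487 1273
((nan, nan), (0.0, 0.0), 0.0)
[[nan nan]
 [nan nan]
 [nan nan]
 [nan nan]]
50-63 237Traceback (most recent call last):
  File "<stdin>", line 17, in <module>
    return _quantile_unchecked(
        a, q, axis, out, overwrite_input, method, keepdims, weights)
    return _ureduce(a,
                    func=_quantile_ureduce_func,
    ...<5 lines>...
                    overwrite_input=overwrite_input,
                    method=method)
    r = func(a, **kwargs)
    result = _quantile(arr,
                       quantiles=q,
    ...<2 lines>...
                       out=out,
                       weights=wgt)
    slices_having_nans = np.isnan(arr[-1, ...])
                                  ~~~^^^^^^^^^
IndexError: index -1 is out of bounds for axis 0 with size 0
```

```bash
python3 - <<'E'
from m import *
for n in fs:
    C=cloud(fs[n]); x0,y0,x1,y1=roi[n]["cr"]; sub=lambda c:(lambda z:(z.__setitem__((slice(y0,y1),slice(x0,x1)),c[y0:y1,x0:x1]),z)[1])(np.zeros((400,640),bool))
    hsv=cv2.cvtColor(fs[n]["img"],cv2.COLOR_BGR2HSV); Z=C[...,2]
    m=sub((Z>.0105)&(Z<.0175)).astype(np.uint8)
    m=cv2.filter2D(m,-1,np.ones((3,3)))*m>=5
    P=C[m][:,:2]; r=cv2.minAreaRect((P*1000).astype(np.float32)); print(n,r); print(cv2.boxPoints(r).round())
    # raycast pale colour
    pale=sub((hsv[...,0]>10)&(hsv[...,0]<24)&(hsv[...,1]<150)&(hsv[...,2]>150)).astype(np.uint8)*255
    pts=np.argwhere(pale)[:,::-1]; q=onz(fs[n],pts,.014)[:,:2]; print(" pale",len(pts),cv2.minAreaRect((q*1000).astype(np.float32)))
    ch=sub((Z>.054)&(Z<.061)); P=C[ch]; r2=cv2.minAreaRect((P[:,:2]*1000).astype(np.float32)); print(" cheeks",len(P),r2)
    yl=sub((hsv[...,0]>15)&(hsv[...,0]<30)&(hsv[...,1]>150)&(hsv[...,2]>100)&(Z>.03)&(Z<.055)); B=C[yl]
    print(" bar",len(B),cv2.minAreaRect((B[:,:2]*1000).astype(np.float32)),B[:,2].mean())
    for yaw in (-9,-11,-13,-15):
        a=np.radians(yaw); d=P[:,:2]-[.595,.2]; print(yaw,np.percentile(d@[-np.sin(a),np.cos(a)],[1,5,25,50,75,95,99]).round(4),np.percentile(d@[np.cos(a),np.sin(a)],[1,50,99]).round(3))
E
```

```text
scene ((588.3270874023438, 197.8849334716797), (122.73934173583984, 203.5039520263672), 81.78121948242188)
[[479. 152.]
 [680. 123.]
 [698. 244.]
 [496. 273.]]
 pale 535 ((580.1057739257812, 170.5792236328125), (183.32611083984375, 203.93862915039062), 81.4105224609375)
 cheeks 150 ((581.2127075195312, 198.160400390625), (63.451148986816406, 152.92742919921875), 63.494327545166016)
 bar 106 ((518.173828125, 208.71832275390625), (118.18144226074219, 22.238786697387695), 79.8874740600586) 0.045414387735809233
-9 [-0.0292 -0.0282 -0.0227 -0.0098  0.0064  0.0384  0.0468] [-0.078 -0.017  0.065]
-11 [-0.0298 -0.0284 -0.023  -0.0101  0.0065  0.0356  0.0442] [-0.08  -0.017  0.065]
-13 [-0.0308 -0.029  -0.0223 -0.0109  0.0079  0.0328  0.0415] [-0.081 -0.017  0.065]
-15 [-0.032  -0.0297 -0.0222 -0.0123  0.0087  0.03    0.0388] [-0.082 -0.017  0.065]
top ((587.8672485351562, 197.42237854003906), (118.43978881835938, 197.49258422851562), 81.3773193359375)
[[481. 154.]
 [677. 124.]
 [694. 241.]
 [499. 271.]]
 pale 1090 ((587.599609375, 197.73516845703125), (121.06446838378906, 201.6107635498047), 81.54155731201172)
 cheeks 189 ((582.730224609375, 198.63201904296875), (58.20679473876953, 148.74427795410156), 70.79376220703125)
 bar 118 ((515.0673828125, 202.74240112304688), (105.95665740966797, 18.280027389526367), 83.98434448242188) 0.044593044948990294
-9 [-0.0273 -0.0264 -0.019  -0.0058  0.0126  0.0191  0.0221] [-0.062 -0.016  0.062]
-11 [-0.0284 -0.0267 -0.0196 -0.0066  0.0122  0.0189  0.0224] [-0.062 -0.016  0.062]
-13 [-0.0295 -0.0273 -0.0202 -0.0071  0.0117  0.0191  0.0228] [-0.062 -0.016  0.063]
-15 [-0.0306 -0.0277 -0.0198 -0.0078  0.0112  0.0196  0.0231] [-0.062 -0.016  0.063]
```

Both views agree:

| Item | Position / yaw | Check |
|---|---|---|
| Cradle centre | (0.588, 0.198), yaw −8.5° | board 120 × 200 mm at z = 14 mm |
| Pivot | about (0.510, 0.159) | |
| Knob | (0.524, 0.258), bar near 0 rad | radius 99 mm |
| Mirror | (0.591, −0.245), long side at −15.6° | |

First I'll turn the tool so it closes tangentially to the bar.

Request:
jog_arm([
  {"translation": [0, 0, 0], "rot": [0, 0, 9.4], "claw": 0.045},
  {"translation": [0, 0, 0], "rot": [0, 0, 9.4], "claw": 0.045},
  {"translation": [0, 0, 0], "rot": [0, 0, 9.4], "claw": 0.045},
  {"translation": [0, 0, 0], "rot": [0, 0, 9.4], "claw": 0.045},
  {"translation": [0, 0, 0], "rot": [0, 0, 9.4], "claw": 0.045},
  {"translation": [0, 0, 0], "rot": [0, 0, 9.4], "claw": 0.045},
  {"translation": [0, 0, 0], "rot": [0, 0, 9.4], "claw": 0.045},
  {"translation": [0, 0, 0], "rot": [0, 0, 9.4], "claw": 0.045},
])

```text
clock: 1.4
ee_pos: [0.2286, 0.5276, 0.1777]
orientation: [-180.0, 0.0, 81.1]
wrist_force: [0.1, -0.3, -0.3]
width: 0.0452
grasp_force: 0.0
```

```bash
cat > g.py <<'E'
# usage: go(x,y,z,yaw): remaining shift in tool axes, rotation about tool z
import sys; from h import *
from scipy.spatial.transform import Rotation as Ro
def go(x,y,z,yaw=None):
    s=observe(); R=Ro.from_euler("xyz",s["orientation"],degrees=True)
    T=R.inv().apply(np.array([x,y,z])-s["ee_pos"]); print("t",s["clock"],"pos",s["ee_pos"].round(4),"rpy",s["orientation"].round(2),"w",round(s["width"],4),"F",s["wrist_force"].round(1),"joints",s["joints"].round(0))
    print("shift",T.round(4))
    if yaw is not None: print("rotvec",(R.inv()*Ro.from_euler("xyz",[180,0,yaw],degrees=True)).as_rotvec(degrees=True).round(2))
if __name__=="__main__": go(*map(float,sys.argv[1:]))
E
python3 g.py .524 .258 .178 81.4
```

```text
t 1.4 pos [0.2286 0.5276 0.1777] rpy [-180.      0.     81.07] w 0.0452 F [ 0.1 -0.3 -0.3] joints [58. 12. 88.  0. 80. 67.]
shift [-2.205e-01  3.337e-01 -3.000e-04]
rotvec [-0.    0.   -0.33]
```

Request:
jog_arm([
  {"translation": [-0.0275, 0.0417, 0], "rot": [0, 0, 0], "claw": 0.045},
  {"translation": [-0.0275, 0.0417, 0], "rot": [0, 0, 0], "claw": 0.045},
  {"translation": [-0.0275, 0.0417, 0], "rot": [0, 0, 0], "claw": 0.045},
  {"translation": [-0.0275, 0.0417, 0], "rot": [0, 0, 0], "claw": 0.045},
  {"translation": [-0.0275, 0.0417, 0], "rot": [0, 0, 0], "claw": 0.045},
  {"translation": [-0.0275, 0.0417, 0], "rot": [0, 0, 0], "claw": 0.045},
  {"translation": [-0.0275, 0.0417, 0], "rot": [0, 0, 0], "claw": 0.045},
  {"translation": [-0.0275, 0.0417, 0], "rot": [0, 0, 0], "claw": 0.045},
  {"translation": [0, 0, 0], "rot": [0, 0, 0], "claw": 0.045},
  {"translation": [0, 0, 0], "rot": [0, 0, 0], "claw": 0.045},
])

```text
clock: 2.65
ee_pos: [0.525, 0.2603, 0.1774]
orientation: [-179.9, -0.0, 81.4]
wrist_force: [-0.5, 0.7, -0.3]
width: 0.0446
grasp_force: 0.0
```

```bash
python3 g.py .524 .258 .053 81.4
```

```text
t 2.65 pos [0.525  0.2603 0.1774] rpy [-1.7994e+02 -1.0000e-02  8.1350e+01] w 0.0446 F [-0.5  0.7 -0.3] joints [18. 13. 87.  0. 80. 27.]
shift [-0.0024 -0.0005  0.1244]
rotvec [-0.06 -0.01 -0.05]
```

Request:
jog_arm([
  {"translation": [-0.0024, -0.0005, 0.04], "rot": [0, 0, 0], "claw": 0.045},
  {"translation": [0, 0, 0.04], "rot": [0, 0, 0], "claw": 0.045},
  {"translation": [0, 0, 0.025], "rot": [0, 0, 0], "claw": 0.045},
  {"translation": [0, 0, 0.019], "rot": [0, 0, 0], "claw": 0.045},
  {"translation": [0, 0, 0], "rot": [0, 0, 0], "claw": 0.021},
  {"translation": [0, 0, 0], "rot": [0, 0, 0], "claw": 0.021},
  {"translation": [0, 0, 0], "rot": [0, 0, 0], "claw": 0.021},
])

```text
clock: 3.52
ee_pos: [0.5258, 0.2583, 0.0553]
orientation: [179.8, -0.1, 81.4]
wrist_force: [-0.2, -0.3, -0.3]
width: 0.0221
grasp_force: 0.0
```

```bash
python3 - <<'E'
from g import *
go(.524,.258,.053,81.4)
f=cams.grab_frame("scene"); cv2.imwrite("pics/k1.png",cv2.resize(f["img"][110:250,340:500],(640,560),interpolation=cv2.INTER_CUBIC))
E
```

```text
t 3.525 pos [0.5258 0.2583 0.0553] rpy [ 1.7985e+02 -8.0000e-02  8.1390e+01] w 0.0221 F [-0.2 -0.3 -0.3] joints [18. 20. 93.  0. 66. 26.]
shift [-0.0006 -0.0018  0.0022]
rotvec [ 0.15 -0.08 -0.01]
```

View pics/k1.png

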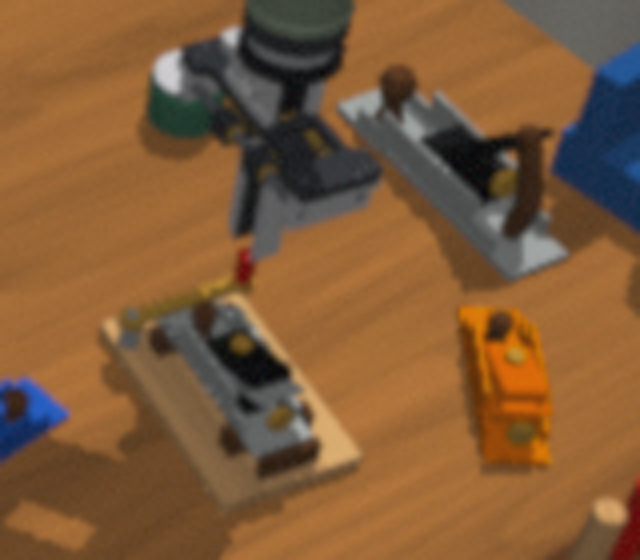

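The picture shows the fingers at about (240,220) and (265,240), close to the red knob at (243,262). I'll project the geometry to check whether they straddle it.

```bash
python3 - <<'E'
from h import *
f=cams.grab_frame("scene"); s=observe(); p=s["ee_pos"]
d=np.array([.989,-.15,0])
for nm,X in(("tip",p),("tip+x finger in",p+.011*d),("+x out",p+.024*d),("-x in",p-.011*d),("-x out",p-.024*d),("knob top",[.524,.258,.074]),("knob bot",[.524,.258,.045])):
    q=proj(f,[X])[0]; print(nm,((q-[340,110])*4).round())
hsv=cv2.cvtColor(f["img"],cv2.COLOR_BGR2HSV)
m=(((hsv[...,0]<8)|(hsv[...,0]>172))&(hsv[...,1]>150))[160:190,390:415]; q=np.argwhere(m); print(q.min(0)+[160,390],q.max(0)+[160,390], "in crop", ((q.mean(0)+[160,390])[::-1]-[340,110])*4)
C=cloud(f); print(C[160:182:2,401].round(3)); print(C[160:182:2,406].round(3))
E
```

```text
tip [243. 272.]
tip+x finger in [250. 281.]
+x out [259. 292.]
-x in [236. 263.]
-x out [228. 252.]
knob top [245. 254.]
knob bot [240. 280.]
[172 399] [180 402] in crop [242.         265.09090909]
[[0.51  0.259 0.119]
 [0.514 0.258 0.114]
 [0.514 0.259 0.105]
 [0.516 0.259 0.099]
 [0.516 0.26  0.09 ]
 [0.457 0.323 0.001]
 [0.52  0.26  0.075]
 [0.528 0.253 0.077]
 [0.529 0.254 0.069]
 [0.532 0.253 0.063]
 [0.53  0.256 0.051]]
[[ 0.545  0.244  0.154]
 [ 0.545  0.245  0.146]
 [ 0.545  0.247  0.136]
 [ 0.545  0.25   0.127]
 [ 0.546  0.25   0.12 ]
 [ 0.548  0.25   0.113]
 [ 0.547  0.253  0.102]
 [ 0.484  0.323  0.004]
 [ 0.491  0.317  0.005]
 [ 0.495  0.314 -0.   ]
 [ 0.5    0.311 -0.004]]
```

```bash
python3 - <<'E'
from h import *
for n,(x0,y0,x1,y1) in (("scene",(385,140,425,190)),("top",(205,165,250,205))):
    f=cams.grab_frame(n); C=cloud(f); s=observe(); d=C-s["ee_pos"]
    a=d@np.array([.989,-.15,0]); b=d@np.array([.15,.989,0])
    m=(abs(a)<.045)&(abs(b)<.03)&(C[...,2]>.05)&(C[...,2]<.17)
    hsv=cv2.cvtColor(f["img"],cv2.COLOR_BGR2HSV)
    g=m&(hsv[...,1]<70); 
    print(n,g.sum())
    for lo in np.arange(.05,.16,.01):
        k=g&(C[...,2]>=lo)&(C[...,2]<lo+.01)
        if k.any(): print(lo.round(3),k.sum(),"a",(a[k]*1000).round().astype(int)[:14],"b",(b[k]*1000).min().round(),(b[k]*1000).max().round())
    if n=="scene": cv2.imwrite("pics/k2.png",cv2.resize(f["img"][135:195,375:435],(600,600),interpolation=cv2.INTER_NEAREST))
print(s["clock"],s["ee_pos"],s["width"])
E
```

```text
scene 195
0.05 8 a [36 34 38 38 40 42 45 44] b -29.0 -25.0
0.08 1 a [-12] b -5.0 -5.0
0.09 17 a [-23 -11 -11 -13 -11 -12 -11 -13 -12  -9  22  16  23  22] b -10.0 8.0
0.1 35 a [-16 -14 -14 -13 -14 -15 -14 -11 -12  -9  -9 -14 -10 -11] b -12.0 9.0
0.11 31 a [-23 -18 -14 -22 -11 -11 -10 -13 -16 -11  -8  -9 -13 -10] b -10.0 10.0
0.12 32 a [-18 -15 -12 -17 -14 -10 -11 -12 -12 -14 -10 -12 -11 -10] b -12.0 8.0
0.13 33 a [-22 -19 -14 -13 -12 -12 -19 -13 -10 -10 -11 -10 -14  -8] b -11.0 9.0
0.14 20 a [-11 -17 -15 -12  12  14  17  20  22  21  20  26  18  21] b -11.0 5.0
0.15 13 a [-16 -11  11  15  16  20  17  23  22  20  24  23  23] b -12.0 -1.0
top 8
0.05 1 a [44] b -28.0 -28.0
0.1 4 a [19 16 13 14] b -11.0 -9.0
0.11 2 a [15 12] b -11.0 -7.0
0.12 1 a [17] b -11.0 -11.0
3.725 [0.52511144 0.25788521 0.05437221] 0.02105379467035281
```

View pics/k2.png

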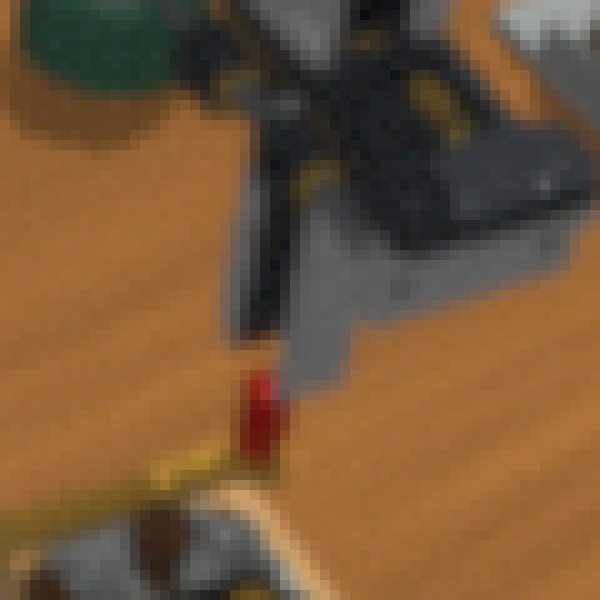

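In the close-up the fingertips end at about row 385, roughly z ≈ 0.09 by depth. That is above the knob (rows 370–460) although the TCP reads 0.054. I'll close the fingers to settle it: they would stop at 16 mm if they straddle the knob.

Request:
jog_arm([
  {"translation": [0, 0, 0], "rot": [0, 0, 0], "claw": 0.008},
  {"translation": [0, 0, 0], "rot": [0, 0, 0], "claw": 0.008},
  {"translation": [0, 0, 0], "rot": [0, 0, 0], "claw": 0.008},
])

```text
clock: 4.1
ee_pos: [0.5246, 0.2578, 0.0536]
orientation: [-180.0, 0.0, 81.4]
wrist_force: [0.1, -0.2, 0.2]
width: 0.0081
grasp_force: 0.0
```

```bash
python3 - <<'E'
from h import *
f=cams.grab_frame("scene"); p=np.array([.5251,.2579,0]); d=np.array([.989,-.15,0]); e=np.array([.15,.989,0])
for z in (.055,.08,.085,.09,.095,.1):
    print(z,[proj(f,[p+[0,0,z]+a*d+b*e])[0].round(1).tolist() for a,b in((-.0105,-.008),(-.0105,.008),(.0105,-.008),(.0235,-.008),(.0235,.008))])
print(cams, [k for k in dir(env) if k[0]!="_"])
E
```

```text
0.055 [[396.8, 176.5], [401.2, 175.1], [400.1, 180.8], [402.2, 183.6], [406.7, 182.2]]
0.08 [[397.9, 170.8], [402.3, 169.4], [401.3, 175.1], [403.4, 177.9], [407.9, 176.5]]
0.085 [[398.1, 169.6], [402.6, 168.2], [401.5, 174.0], [403.6, 176.7], [408.2, 175.3]]
0.09 [[398.3, 168.4], [402.8, 167.1], [401.7, 172.8], [403.9, 175.6], [408.4, 174.2]]
0.095 [[398.6, 167.3], [403.0, 165.9], [402.0, 171.7], [404.1, 174.4], [408.7, 173.0]]
0.1 [[398.8, 166.1], [403.3, 164.7], [402.2, 170.5], [404.4, 173.2], [408.9, 171.8]]
<host.Cams object at 0x7f28042c01a0> ['Unreachable', 'pinch_z']
```

The fingertip edges fit z ≈ 0.089, so the tool really ends about 35 mm above the reported TCP. I'll open, descend 32 mm, close, and let the 16 mm knob confirm it.

Request:
jog_arm([
  {"translation": [0, 0, 0], "rot": [0, 0, 0], "claw": 0.045},
  {"translation": [0, 0, 0], "rot": [0, 0, 0], "claw": 0.045},
  {"translation": [0, 0, 0], "rot": [0, 0, 0], "claw": 0.045},
  {"translation": [0, 0, 0.016], "rot": [0, 0, 0], "claw": 0.045},
  {"translation": [0, 0, 0.016], "rot": [0, 0, 0], "claw": 0.045},
  {"translation": [0, 0, 0], "rot": [0, 0, 0], "claw": 0.045},
  {"translation": [0, 0, 0], "rot": [0, 0, 0], "claw": 0.012},
  {"translation": [0, 0, 0], "rot": [0, 0, 0], "claw": 0.012},
  {"translation": [0, 0, 0], "rot": [0, 0, 0], "claw": 0.012},
])

```text
clock: 5.28
ee_pos: [0.5251, 0.258, 0.0222]
orientation: [179.9, -0.0, 81.4]
wrist_force: [-0.7, 0.4, 0.0]
width: 0.0182
grasp_force: 0.4
```

```bash
python3 - <<'E'
from g import *
go(.524,.258,.021,81.4)
f=cams.grab_frame("scene"); cv2.imwrite("pics/k3.png",cv2.resize(f["img"][135:195,375:435],(480,480),interpolation=cv2.INTER_NEAREST))
E
```

```text
t 5.275 pos [0.5251 0.258  0.0222] rpy [ 1.7994e+02 -3.0000e-02  8.1380e+01] w 0.0182 F [-0.7  0.4  0. ] joints [18. 23. 94. -0. 63. 26.]
shift [-0.0001 -0.0011  0.0012]
rotvec [ 0.06 -0.03 -0.02]
```

View pics/k3.png

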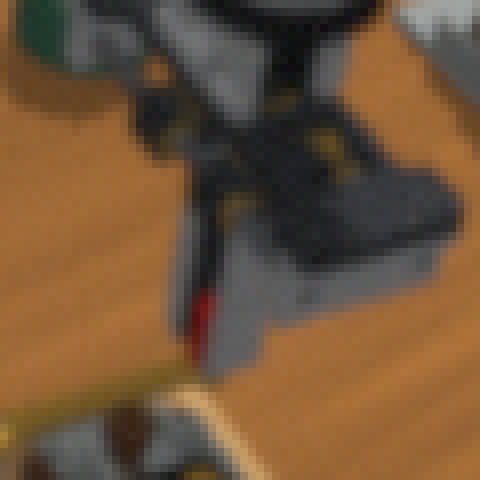

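The fingers now straddle the knob: its red shows between them at (203,330), and the opening is 18 mm with contact starting. I'll relax to a 20 mm cage and swing the bar along its arc.

Request:
jog_arm([
  {"translation": [0, -0.001, 0], "rot": [0, 0, 0], "claw": 0.02},
  {"translation": [-0.0012, -0.0155, 0], "rot": [0, 0, -8.9], "claw": 0.02},
  {"translation": [-0.0012, -0.0155, 0], "rot": [0, 0, -8.9], "claw": 0.02},
  {"translation": [-0.0012, -0.0155, 0], "rot": [0, 0, -8.9], "claw": 0.02},
  {"translation": [-0.0012, -0.0155, 0], "rot": [0, 0, -8.9], "claw": 0.02},
  {"translation": [-0.0012, -0.0155, 0], "rot": [0, 0, -8.9], "claw": 0.02},
  {"translation": [0, 0, 0], "rot": [0, 0, 0], "claw": 0.02},
])

```text
clock: 6.2
ee_pos: [0.4491, 0.2398, 0.0217]
orientation: [-180.0, -0.0, 125.8]
wrist_force: [-0.3, 0.7, 0.4]
width: 0.02
grasp_force: 0.0
```

```bash
python3 - <<'E'
from g import *
a=np.radians(81.8+44.5); go(.510+.1*np.cos(a),.159+.1*np.sin(a),.022,81.4+44.5)
E
```

```text
t 6.2 pos [0.4491 0.2398 0.0217] rpy [-1.7997e+02 -1.0000e-02  1.2577e+02] w 0.02 F [-0.3  0.7  0.4] joints [ 18.  15. 105.  -0.  60. -17.]
shift [-0.0012  0.0013 -0.0003]
rotvec [-0.03 -0.01 -0.13]
```

Request:
jog_arm([
  {"translation": [-0.0012, -0.0155, 0], "rot": [0, 0, -8.9], "claw": 0.02},
  {"translation": [-0.0012, -0.0155, 0], "rot": [0, 0, -8.9], "claw": 0.02},
  {"translation": [-0.0012, -0.0155, 0], "rot": [0, 0, -8.9], "claw": 0.02},
  {"translation": [-0.0012, -0.0155, 0], "rot": [0, 0, -8.9], "claw": 0.02},
  {"translation": [-0.0012, -0.0155, 0], "rot": [0, 0, -8.9], "claw": 0.02},
  {"translation": [0, -0.002, 0], "rot": [0, 0, 0], "claw": 0.02},
  {"translation": [0, 0, 0], "rot": [0, 0, 0], "claw": 0.02},
])

```text
clock: 7.08
ee_pos: [0.41, 0.1739, 0.0218]
orientation: [180.0, 0.0, 170.2]
wrist_force: [0.3, -0.3, -0.1]
width: 0.0201
grasp_force: 0.0
```

```bash
python3 - <<'E'
from g import *
from m import *
a=np.radians(81.4+90); go(.510+.1*np.cos(a),.159+.1*np.sin(a),.022,171.4)
f=fs["scene"]; h=cv2.cvtColor(f["img"],cv2.COLOR_BGR2HSV); C=cloud(f)
m=red(h)&(C[...,2]>.04)&(C[...,2]<.08)&(C[...,0]<.6)&(C[...,0]>.35)&(C[...,1]>.1)&(C[...,1]<.3); print(m.sum(),C[m].mean(0))
f=fs["top"]; C=cloud(f); h=cv2.cvtColor(f["img"],cv2.COLOR_BGR2HSV); 
b=(h[...,0]>15)&(h[...,0]<30)&(h[...,1]>150)&(h[...,2]>100)&(C[...,2]>.03)&(C[...,2]<.055)&(C[...,0]<.535)&(C[...,1]<.3)&(C[...,1]>.1); B=C[b]; print(len(B),B.mean(0))
E
```

```text
t 7.175 pos [0.4099 0.1741 0.0218] rpy [1.7999e+02 2.0000e-02 1.7028e+02] w 0.0202 F [ 0.4  0.8 -0.6] joints [ 12.   8. 114.   0.  58. -68.]
shift [-0.0012  0.0001 -0.0002]
rotvec [ 0.01  0.02 -1.12]
19 [0.41524876 0.17316178 0.06869027]
104 [0.48231266 0.16374991 0.04408606]
```

Request:
jog_arm([
  {"translation": [0, 0, 0], "rot": [0, 0, 0], "claw": 0.045},
  {"translation": [0, 0, 0], "rot": [0, 0, 0], "claw": 0.045},
  {"translation": [0, 0, -0.03], "rot": [0, 0, 0], "claw": 0.09},
  {"translation": [0, 0, -0.06], "rot": [0, 0, 0], "claw": 0.09},
  {"translation": [0, 0, -0.06], "rot": [0, 0, 0], "claw": 0.09},
  {"translation": [0, 0, 0], "rot": [0, 0, 0], "claw": 0.09},
])

```text
clock: 7.92
ee_pos: [0.414, 0.1748, 0.1775]
orientation: [179.7, 0.7, 170.4]
wrist_force: [-0.1, -0.2, -0.2]
width: 0.0765
grasp_force: 0.0
```

```bash
python3 - <<'E'
from m import *
yaw=np.radians(-8.5); ex=np.array([np.cos(yaw),np.sin(yaw)]); ey=np.array([-ex[1],ex[0]])
for n in fs:
    f=fs[n]; C=cloud(f); d=C[...,:2]-[.588,.1976]; lx=d@ex; ly=d@ey; Z=C[...,2]
    on=(abs(lx)<.12)&(abs(ly)<.06)
    m=on&(Z>.0545)&(Z<.0615)&(abs(lx)<.05); print(n,"cheektop",m.sum(),"z",np.median(Z[m]).round(4),"ly",np.percentile(ly[m],[2,98]).round(4),"lx",np.percentile(lx[m],[2,98]).round(4))
    for lo,hi in((-.035,-.015),(-.015,.015),(.015,.035)):
        k=on&(Z>.045)&(lx>lo)&(lx<hi); print("  body ly",lo,np.percentile(ly[k],[2,98]).round(4),k.sum())
    k=on&(Z>.027)&(abs(ly)<.02); print("  lx all>27mm",np.percentile(lx[k],[0.5,1,99,99.5]).round(4))
    for lo in np.arange(-.1,.1,.01):
        q=on&(abs(ly)<.015)&(lx>=lo)&(lx<lo+.01); print((lo*1000).round().astype(int),(np.median(Z[q])*1000).round(0) if q.any() else None,end=" ")
    print()
    cv2.imwrite(f"pics/{n}5.png",f["img"])
a,b=[f["img"] for f in fs.values()]
cv2.imwrite("pics/c5.png",np.hstack([cv2.resize(a[150:250,345:445],(400,400)),cv2.resize(b[110:210,210:310],(400,400))]))
from g import go; go(.588,.1976,.1,171.5)
E
```

```text
scene cheektop 116 z 0.0584 ly [-0.0255  0.0257] lx [-0.0474  0.0377]
  body ly -0.035 [-0.0255  0.0251] 44
  body ly -0.015 [-0.0252  0.0245] 120
  body ly 0.015 [-0.0248  0.0146] 74
  lx all>27mm [-0.0804 -0.0791  0.0905  0.0916]
-100 16.0 -90 31.0 -80 33.0 -70 34.0 -60 54.0 -50 53.0 -40 45.0 -30 55.0 -20 59.0 -10 63.0 0 68.0 10 68.0 20 71.0 30 74.0 40 70.0 50 66.0 60 51.0 70 34.0 80 32.0 90 14.0 
top cheektop 166 z 0.058 ly [-0.0234  0.0233] lx [-0.0471  0.0335]
  body ly -0.035 [-0.0236  0.024 ] 55
  body ly -0.015 [-0.0233  0.0224] 171
  body ly 0.015 [-0.0238  0.022 ] 115
  lx all>27mm [-0.0787 -0.0781  0.088   0.0893]
-100 13.0 -90 14.0 -80 32.0 -70 32.0 -60 33.0 -50 54.0 -40 36.0 -30 39.0 -20 56.0 -10 60.0 0 66.0 10 68.0 20 71.0 30 74.0 40 77.0 50 69.0 60 68.0 70 33.0 80 33.0 90 15.0 
t 8.025 pos [0.4097 0.1739 0.172 ] rpy [1.7997e+02 7.0000e-02 1.7037e+02] w 0.0847 F [-0.3 -0.6 -0.3] joints [ 12.  -4. 106.   0.  78. -69.]
shift [-0.1718  0.0532  0.0723]
rotvec [ 0.03  0.07 -1.13]
```

View pics/c5.png

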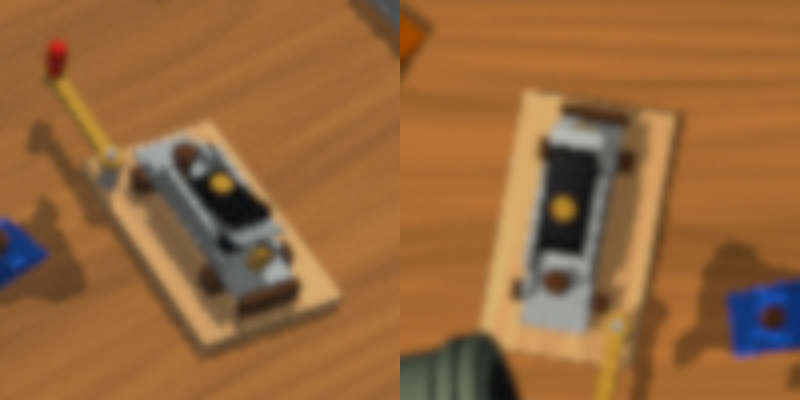

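The keeper is open, with the knob at (57,55) and the bar along the cradle's −x. The plane lies centred in the cradle: cheek tops at z = 58 mm, ±25 mm across, toe at −79 mm. Moving over it.

Request:
jog_arm([
  {"translation": [-0.043, 0.0133, 0], "rot": [0, 0, -1.1], "claw": 0.09},
  {"translation": [-0.043, 0.0133, 0], "rot": [0, 0, 0], "claw": 0.09},
  {"translation": [-0.043, 0.0133, 0.02], "rot": [0, 0, 0], "claw": 0.09},
  {"translation": [-0.043, 0.0133, 0.03], "rot": [0, 0, 0], "claw": 0.09},
  {"translation": [0, 0, 0.03], "rot": [0, 0, 0], "claw": 0.09},
  {"translation": [0, 0, 0], "rot": [0, 0, 0], "claw": 0.09},
  {"translation": [0, 0, 0], "rot": [0, 0, 0], "claw": 0.09},
  {"translation": [0, 0, 0], "rot": [0, 0, 0], "claw": 0.09},
])

```text
clock: 9.02
ee_pos: [0.5882, 0.2003, 0.0934]
orientation: [179.9, 0.1, 171.5]
wrist_force: [-0.2, -0.8, 0.3]
width: 0.09
grasp_force: 0.0
```

```bash
python3 - <<'E'
from g import *
go(.5885,.1975,-.012,171.5)
f=cams.grab_frame("scene"); C=cloud(f); s=observe(); d=C[...,:2]-s["ee_pos"][:2]
yaw=np.radians(-8.5); ex=np.array([np.cos(yaw),np.sin(yaw)]); ey=np.array([-ex[1],ex[0]])
lx=d@ex; ly=d@ey; Z=C[...,2]
for sg in (-1,1):
    m=(abs(lx)<.014)&(ly*sg>.036)&(ly*sg<.07)&(Z>.03)&(Z<.16)
    print(sg,m.sum(),"zmin",np.sort(Z[m])[:8].round(3),"lx",np.percentile(lx[m],[3,97]).round(3),"ly",np.percentile(ly[m],[3,97]).round(3))
    m=m&(Z<.115)
cv2.imwrite("pics/o6.png",cv2.resize(f["img"][120:250,340:470],(520,520),interpolation=cv2.INTER_NEAREST))
for z in (.09,.1,.11):
  print(z,[(4*(proj(f,[np.r_[s["ee_pos"][:2]+a*ex+b*ey,z]])[0]-[340,120])).round().tolist() for a,b in((.008,-.045),(-.008,-.045),(.008,.045),(-.008,.045))])
E
```

```text
t 9.025 pos [0.5882 0.2003 0.0934] rpy [1.7995e+02 1.5000e-01 1.7149e+02] w 0.09 F [-0.2 -0.8  0.3] joints [ 11.  22.  86.   0.  72. -71.]
shift [-0.0004 -0.0028  0.1054]
rotvec [ 0.05  0.15 -0.01]
-1 54 zmin [0.125 0.125 0.129 0.13  0.13  0.131 0.132 0.133] lx [-0.009  0.01 ] ly [-0.059 -0.046]
1 65 zmin [0.122 0.122 0.125 0.125 0.125 0.126 0.126 0.126] lx [-0.007  0.011] ly [0.043 0.056]
0.09 [[194.0, 303.0], [184.0, 288.0], [300.0, 269.0], [288.0, 255.0]]
0.1 [[196.0, 294.0], [185.0, 279.0], [302.0, 259.0], [291.0, 245.0]]
0.11 [[197.0, 284.0], [187.0, 270.0], [304.0, 250.0], [293.0, 236.0]]
```

View pics/o6.png

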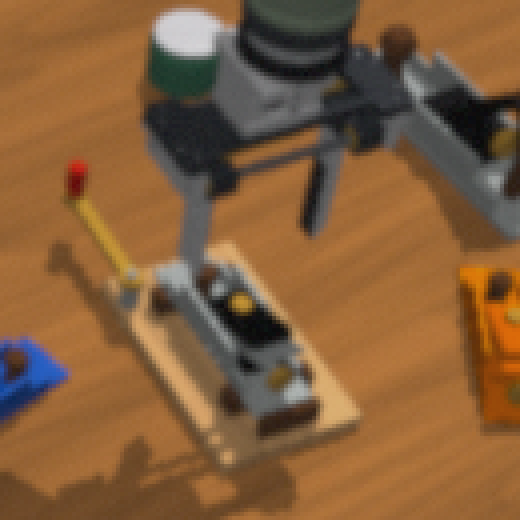

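The picture shows the fingers on either side of the plane's middle, tips near z = 0.125 true against 0.093 read, so the offset is about 33 mm. Nothing lies under them but the board. Descending to a true 0.023, then closing.

Request:
jog_arm([
  {"translation": [0, -0.0015, 0.03], "rot": [0, 0, 0], "claw": 0.09},
  {"translation": [0, 0, 0.03], "rot": [0, 0, 0], "claw": 0.09},
  {"translation": [0, 0, 0.02], "rot": [0, 0, 0], "claw": 0.09},
  {"translation": [0, 0, 0.013], "rot": [0, 0, 0], "claw": 0.09},
  {"translation": [0, 0, 0.005], "rot": [0, 0, 0], "claw": 0.09},
  {"translation": [0, 0, 0.003], "rot": [0, 0, 0], "claw": 0.09},
  {"translation": [0, 0, 0], "rot": [0, 0, 0], "claw": 0.09},
])

```text
clock: 9.95
ee_pos: [0.5879, 0.1986, -0.0088]
orientation: [180.0, 0.1, 171.5]
wrist_force: [-0.8, -0.2, 0.4]
width: 0.0899
grasp_force: 0.0
```

```bash
python3 g.py .5885 .1985 -.010 171.5
```

```text
t 9.95 pos [ 0.5879  0.1986 -0.0088] rpy [1.7998e+02 6.0000e-02 1.7148e+02] w 0.0899 F [-0.8 -0.2  0.4] joints [ 11.  29.  90.  -0.  62. -71.]
shift [-0.0006 -0.0001  0.0012]
rotvec [ 0.02  0.06 -0.02]
```

Reading −0.009 with no contact confirms the offset. Closing.

Request:
jog_arm([
  {"translation": [0, 0, 0.001], "rot": [0, 0, 0], "claw": 0.06},
  {"translation": [0, 0, 0], "rot": [0, 0, 0], "claw": 0.06},
  {"translation": [0, 0, 0], "rot": [0, 0, 0], "claw": 0.03},
  {"translation": [0, 0, 0], "rot": [0, 0, 0], "claw": 0.03},
  {"translation": [0, 0, 0], "rot": [0, 0, 0], "claw": 0.03},
  {"translation": [0, 0, 0], "rot": [0, 0, 0], "claw": 0.03},
  {"translation": [0, 0, 0], "rot": [0, 0, 0], "claw": 0.03},
])

```text
clock: 10.82
ee_pos: [0.5874, 0.1986, -0.0103]
orientation: [180.0, 0.0, 171.5]
wrist_force: [-0.3, 0.7, 0.2]
width: 0.0497
grasp_force: 30.0
```

Gripped at 49.7 mm and 30 N. Lifting slowly, straight up.

Request:
jog_arm([
  {"translation": [0, 0, -0.005], "rot": [0, 0, 0], "claw": 0.03},
  {"translation": [0, 0, -0.01], "rot": [0, 0, 0], "claw": 0.03},
  {"translation": [0, 0, -0.015], "rot": [0, 0, 0], "claw": 0.03},
  {"translation": [0, 0, -0.015], "rot": [0, 0, 0], "claw": 0.03},
  {"translation": [0, 0, -0.02], "rot": [0, 0, 0], "claw": 0.03},
  {"translation": [0, 0, -0.02], "rot": [0, 0, 0], "claw": 0.03},
  {"translation": [0, 0, -0.02], "rot": [0, 0, 0], "claw": 0.03},
  {"translation": [0, 0, -0.01], "rot": [0, 0, 0], "claw": 0.03},
  {"translation": [0, 0, 0], "rot": [0, 0, 0], "claw": 0.03},
])

```text
clock: 11.95
ee_pos: [0.5882, 0.1987, 0.106]
orientation: [180.0, 0.1, 171.5]
wrist_force: [0.3, 0.3, -5.8]
width: 0.0498
grasp_force: 30.0
```

```bash
python3 - <<'E'
from g import *
go(.591,-.245,.10,164.4)
f=cams.grab_frame("scene"); cv2.imwrite("pics/l7.png",cv2.resize(f["img"][110:250,340:480],(560,560)))
E
```

```text
t 11.95 pos [0.5882 0.1987 0.106 ] rpy [1.7995e+02 1.3000e-01 1.7148e+02] w 0.0498 F [ 0.3  0.3 -5.8] joints [ 11.  21.  86.   0.  73. -71.]
shift [-0.0685 -0.4383  0.0058]
rotvec [0.05 0.13 7.08]
```

View pics/l7.png

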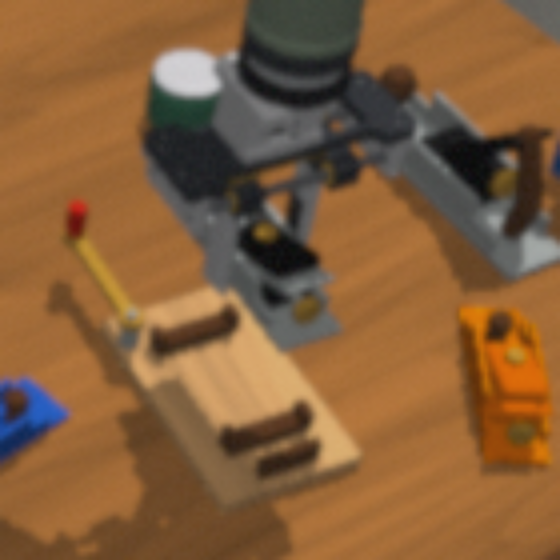

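The plane hangs level in the gripper at about (270,290), clear of the empty cradle. The load reads 5.8 N. Carrying it toward the mirror.

Request:
jog_arm([
  {"translation": [-0.0016, -0.01, 0], "rot": [0, 0, 0], "claw": 0.03},
  {"translation": [-0.0031, -0.02, 0], "rot": [0, 0, 0], "claw": 0.03},
  {"translation": [-0.0047, -0.03, 0], "rot": [0, 0, 0], "claw": 0.03},
  {"translation": [-0.0055, -0.035, 0], "rot": [0, 0, 0], "claw": 0.03},
  {"translation": [-0.0055, -0.035, 0], "rot": [0, 0, 0], "claw": 0.03},
  {"translation": [-0.0055, -0.035, 0], "rot": [0, 0, 0], "claw": 0.03},
  {"translation": [-0.0055, -0.035, 0], "rot": [0, 0, 0], "claw": 0.03},
  {"translation": [-0.0055, -0.035, 0], "rot": [0, 0, 0], "claw": 0.03},
  {"translation": [-0.0047, -0.03, 0], "rot": [0, 0, 0], "claw": 0.03},
  {"translation": [-0.0047, -0.03, 0], "rot": [0, 0, 0], "claw": 0.03},
])

```text
clock: 13.25
ee_pos: [0.5882, -0.1027, 0.1041]
orientation: [-180.0, -0.1, 171.4]
wrist_force: [0.1, 0.2, -7.3]
width: 0.0498
grasp_force: 30.0
```

Request:
jog_arm([
  {"translation": [-0.0047, -0.03, 0], "rot": [0, 0, 0], "claw": 0.03},
  {"translation": [-0.0047, -0.03, 0], "rot": [0, 0, 0], "claw": 0.03},
  {"translation": [-0.0047, -0.03, 0], "rot": [0, 0, 0], "claw": 0.03},
  {"translation": [-0.0039, -0.025, 0], "rot": [0, 0, 1], "claw": 0.03},
  {"translation": [-0.0023, -0.015, 0], "rot": [0, 0, 2], "claw": 0.03},
  {"translation": [-0.0012, -0.008, 0], "rot": [0, 0, 2], "claw": 0.03},
  {"translation": [0, 0, 0], "rot": [0, 0, 2], "claw": 0.03},
  {"translation": [0, 0, 0], "rot": [0, 0, 0], "claw": 0.03},
  {"translation": [0, 0, 0], "rot": [0, 0, 0], "claw": 0.03},
])

```text
clock: 14.38
ee_pos: [0.5896, -0.2387, 0.1046]
orientation: [180.0, -0.0, 164.6]
wrist_force: [0.7, -0.0, -6.9]
width: 0.0497
grasp_force: 30.0
```

```bash
python3 g.py .591 -.245 .072 164.4
```

```text
t 14.375 pos [ 0.5896 -0.2387  0.1046] rpy [ 1.7998e+02 -2.0000e-02  1.6455e+02] w 0.0497 F [ 0.7 -0.  -6.9] joints [ -30.   23.   83.    0.   74. -104.]
shift [-0.003  -0.0057  0.0326]
rotvec [ 0.02 -0.02  0.15]
```

Request:
jog_arm([
  {"translation": [-0.003, -0.0057, 0.005], "rot": [0, 0, 0], "claw": 0.03},
  {"translation": [0, 0, 0.008], "rot": [0, 0, 0], "claw": 0.03},
  {"translation": [0, 0, 0.008], "rot": [0, 0, 0], "claw": 0.03},
  {"translation": [0, 0, 0.006], "rot": [0, 0, 0], "claw": 0.03},
  {"translation": [0, 0, 0.003], "rot": [0, 0, 0], "claw": 0.03},
  {"translation": [0, 0, 0], "rot": [0, 0, 0], "claw": 0.03},
  {"translation": [0, 0, 0], "rot": [0, 0, 0], "claw": 0.03},
  {"translation": [0, 0, 0], "rot": [0, 0, 0], "claw": 0.03},
])

```text
clock: 15.38
ee_pos: [0.5912, -0.2463, 0.0752]
orientation: [-180.0, 0.1, 164.5]
wrist_force: [0.1, 0.1, -6.9]
width: 0.0497
grasp_force: 30.0
```

```bash
python3 - <<'E'
from g import *
go(.591,-.245,.072,164.4)
for n in ("scene","top"):
    f=cams.grab_frame(n); C=cloud(f); d=C[...,:2]-[.591,-.245]; a=np.radians(-15.6); ex=np.array([np.cos(a),np.sin(a)]); ey=np.array([-ex[1],ex[0]])
    lx=d@ex; ly=d@ey; Z=C[...,2]
    m=(abs(lx)<.12)&(abs(ly)<.05)&(Z>.09)&(Z<.165)
    t=m&(Z<.12); print(n,m.sum(),"lx",np.percentile(lx[t],[1,99]).round(3),"ly",np.percentile(ly[t],[1,99]).round(3),"zlow",np.sort(Z[m])[:5].round(3))
    for s in(-1,1):
        k=t&(lx*s>.055); print("  end",s,k.sum(),np.median(Z[k]).round(4),np.median(ly[k]).round(4))
    if n=="scene": cv2.imwrite("pics/e8.png",cv2.resize(f["img"][150:340,190:430],(720,570)))
E
```

```text
t 15.375 pos [ 0.5912 -0.2463  0.0752] rpy [-1.7999e+02  5.0000e-02  1.6448e+02] w 0.0497 F [ 0.1  0.1 -6.9] joints [ -30.   25.   84.   -0.   71. -105.]
shift [0.0005 0.0012 0.0032]
rotvec [-0.01  0.05  0.08]
scene 1038 lx [-0.069  0.081] ly [-0.034  0.032] zlow [0.105 0.106 0.106 0.107 0.109]
  end -1 23 0.1171 -0.0107
  end 1 153 0.1174 -0.0031
top 113 lx [-0.004  0.078] ly [-0.035  0.021] zlow [0.111 0.113 0.115 0.116 0.116]
  end -1 0 nan nan
  end 1 9 0.1168 0.0202
  return _methods._mean(a, axis=axis, dtype=dtype,
  ret = ret.dtype.type(ret / rcount)
```

View pics/e8.png

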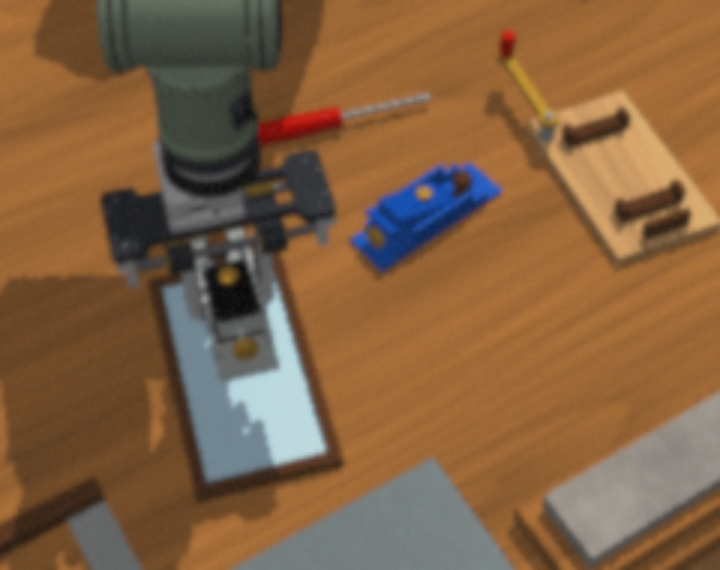

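The plane is level over the mirror, aligned with its long side and centred within a few millimetres. The sole is about 0.111 true, some 103 mm above the glass, and the keeper is open. Handing in.

```bash
python3 -c "
from station import ticket,observe
print(observe()['joint_vel'].round(2)); print(ticket.job_done())"
```

```text
[ 0.04  0.05 -0.04 -0.06 -0.01  0.03]
the job is handed in; nothing more can be done
None
```

I handed the job in with the block plane held steady and level, centred over the mirror along its long side, the sole about 103 mm above the glass and the keeper fully open; no verdict came back, and the reported TCP height read about 33 mm too low, which I corrected from the camera.

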